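Test the full indicator of the spring-hung chip bin

ROBOT

A 6-joint arm with a two-finger parallel gripper is mounted at the origin on the work surface. World frame = base frame: x ahead of the robot, y to its left, z up, the work surface at z = 0. Lengths are in m, angles in rad, forces in N, time in s.
With the tool pointing down it reaches from about 0.25 to 0.725 m from the base axis. Payload 9.7 kg.
Tool frame: the origin (TCP) lies on the centre line of the jaws, within the pads' length; the fingertips stand 14 mm ahead of it and the grasp point (between the pads) lies 5 mm behind it; z points along the fingers, y is the line along which they close (so a half turn about z gives the same grasp; the last joint's range is limited). The gripper opens to 85 mm and grips with 20 to 120 N. Pads are 22 mm wide; open, the fingers measure 114 mm over their backs; the gripper's body (76 mm by 85 mm) begins 54 mm behind the grasp point. The pads swing forward as they close: fully open they stand 13 mm farther back than shut.
Start: joints at [1.249, 0.087, 0.176, 1.66, 0, 1.571], TCP at [0.174, 0.522, 0.245] pointing down, gripper open.
Joint ranges: [-3.13, 3.13], [-0.85, 1.81], [-1.15, 1.24], [-2.2, 2.28], [-1.44, 1.52], [-3.14, 3.14]. Speed limits (rad/s): [2.22, 2.22, 2.57, 3.14, 3.14, 3.14].

INTERFACE

Orientations are given as a unit quaternion [w, x, y, z].
In Python, from plant import get_obs, camera, camera_info, finish_job gives the robot as it stands. The module is installed in compiled form; this text tells all that it offers.
- The arm moves only by the tool step_arm, never from a script. Its arguments are lists of equal length, an entry for each row: "slide": the shift along the tool's x, y, z in cm, a list of three; "twist": the turn about the tool's z in rad; "gripper": the finger opening in cm, from 0 to 8.54. A call has exactly 5 rows; each row shifts and turns the commanded pose from where the row before left it, along the tool's axes as they then stand; what a row does not reach is not made up. A row lasts 1/8 s, in which the tool goes at most 62.5 mm and 10.7 degrees, less where a joint would pass 70% of its speed; a pose out of reach is approached as far as the arm can. A call is refused whole if a number of a shift passes 6.25 or a number of a turn 0.188, either way. A call with a gripper value outside its range is refused whole. The fingers move at their own pace and stop on an object; the grip force is fixed at half the most. Time passes only in rows, so rows that do not move let the fingers close, or fill a call up. It gives the time, the measured TCP pose, the force, the opening and the grip force at its end, in the units of the state.
- get_obs(): the state, without advancing time (a new reading comes with each control period).
- camera(name): name is "scene" or "side" or "wrist"; returns the picture (400x640x3 uint8, red, green, blue); there is no depth.
- camera_info(name): a dict with "fx", "fy", "cx", "cy" (pixels), "k1" (the pictures are not rectified: a ray, as slopes to the right and down, at radius r is drawn at 1 + k1 r^2 times it, then the intrinsics apply), "position" and "rotation" of the camera in the world. Camera axes: x right, y up, looking along -z (the intrinsics and any distortion apply to the point x, -y, -z); pixel columns grow to the right and rows downward; lengths in m; the calibration is good to about 2 mm. A picture is of the moment at which its call begins: read the wrist's pose just before it. camera_info takes no time and is no camera call; for the wrist camera it gives the pose at the moment of the call.
- finish_job(): hands the job in; it is judged then, once.
The state is a dict: "t": time; "joint_positions": joint angles; "qd": joint speeds; "tau": joint torques, N m; "eef_pos": TCP position; "ee_rot": TCP orientation; "wrist_force": force on the tool from outside, world axes, zero at the start; "moment": the same for the moment, N m; "finger_gap": opening from 0.0 (shut) to 1.0 (fully open); "gripper_force": force on a finger pad.
Only numpy, scipy, OpenCV 4.12 (cv2) and the standard library are available. Lean on these libraries where they do the work, as an engineer would, in place of code of your own. Each camera call takes 0.05 s, during which the arm holds its last target. There are 200 camera calls.

TASK

Check that the chip bin's full indicator works: with the fingertips press gently down on the chequered thumb plate at the bin's front corner until the black pointer stands on the red mark of the scale, keep it there for a second without pushing it past the red, then let the bin come fully back up and take the hand clear. Nothing is to be gripped or lifted: leave the red index where it is set and do not disturb the hammer, calipers, goggles and slate on the bench.

Things in the scene. Friction and masses are not known exactly. Their poses are not given: they have to be found in the camera images.
- bin_carrier: Fixed steel carrier, 320 mm wide, bolted to the bench's front edge, the edge farthest from the robot; its place and yaw differ from run to run. Origin: its mid-width at bench-top height (z = 0), rear of its upright back plate; x points away from the bench and robot, y along the edge, z up. An apron 3 mm thick lies on the bench, x = -42 to +4 mm. All x, y, z below are in this frame.
- hinge_mid (a point): Middle of the bin's hinge rod, at x = 18, y = 0, z = -6 mm, rod parallel to y. A green side plate, y = 158 to 162 mm, runs from here forward to x = 205 mm (its top rises from z = 3 to 30 mm) and holds the scale.
- chip_bin (a joint): Tilt of the bin about the hinge, rad: 0 at rest against its upper stop, growing as the front goes down; lower stop 0.34. A spring drives it back to 0: pressed at the thumb plate it yields at about 3 to 8 N (the bin's weight differs) and needs about 6 N more at 0.2 rad; a damper adds about 40 N per m/s of plate speed. Let go, it is back at 0 within 1 s.
- thumb_plate: Chequered bare-steel plate, 46 (x) by 60 (y) by 6 mm, fixed flat on the front corner of the bin on the +y side: the place to press. The bin is a green open sheet trough, 276 mm wide, from the hinge out to x = 205 mm, front rim at z = 41 mm. Origin: centre of the plate's underside, at rest at x = 188, y = 100, z = 41 mm; z axis up at rest, tilting with the bin.
- press_point (a point): Centre of the thumb plate's upper face, at rest 47 mm above the bench top. It lies 170 mm out from the hinge and 53 mm above it, so when pressed down 30 mm it also moves about 7 mm outward (+x).
- pointer_tip (a point): Tip of the black needle, 8 mm tall at its root, fixed to the bin at the same corner and pointing to +y across the face of the scale. It lies 197 mm out from the hinge and 20 mm above it: it goes down about 1.16 times as far as the press point and hardly moves outward. At rest it is at the top tick, z = 14 mm.
- scale_top (a point): Middle of the upper edge of the white upright scale: 46 mm wide (y = 158 to 204 mm), 98 mm tall (z = 32 down to -66 mm), face at x = 208 mm looking along +x, away from the robot, with black ticks every 5 mm from z = 14 mm down.
- red_mark (a point): Red index: a band 46 mm wide and 16 mm tall clipped across the scale, 20 to 44 mm below the resting pointer (differs). The point is level with the band's middle, in the pointer's path, axes as the carrier's (z up): pointer tip and this point at one height = on the mark; over 8 mm off = off the red. It slides on the scale at a push of 3 N: leave it. A brass screw sticks out 10 mm at its +y end.
- bush_hammer: Bush hammer lying on the bench: ash shaft 25 mm thick and 235 mm long along its y, square steel head 105 mm across the shaft and 42 by 42 mm, with chequered faces, at y = 71 to 113 mm. Origin: on the bench under the middle of the shaft. 0.9 kg. Leave it alone.
- spring_calipers: Steel spring calipers lying flat on the bench, about 205 mm along their y (bow spring at +y), 95 mm wide, 14 mm high. Origin: on the bench under their middle. Leave them alone.
- goggles: Clear plastic safety goggles with a teal frame standing on their lower rim on the bench, about 160 mm (y) by 100 mm (x) by 74 mm high. Origin: on the bench under their middle. Leave them alone.
- slate_sample: Blue-grey slate square 100 by 100 by 12 mm lying on the bench. Origin: centre of its underside. Leave it alone.

How it is judged:
By the outcome, as a careful person would: the job done as asked, in the order asked, and still so for the second after the job is handed in, with the robot touching nothing.
It also fails if it takes over 35 s, if anything falls off the work surface, if the arm or the gripper's body presses on something with over 40 N, if the wrist force passes 120 N, or if a joint passes its speed limit or range.

## Working session

There is one attempt and no reset: what is moved stays moved. The work goes in short steps, Python scripts to look and compute and a tool call to move; the robot and the scene stay as the last step left them, time stands still between calls to the robot, and variables do not carry over. Pictures are saved under pics/ and viewed, at most 10 in all, crops included, and the job is handed in when it is done.

Besides the shell and the picture viewer there is one more tool, called by a JSON object that holds its "fn" and its "kwargs". step_arm: Moves the arm, as the interface text tells. Its arguments: {"type":"object","properties":{"slide":{"type":"array"},"twist":{"type":"array"},"gripper":{"type":"array"}},"required":["slide","twist","gripper"]}

```bash
mkdir -p pics
cat > h.py <<'E'
import numpy as np, cv2
from plant import *
def ray(ci,u,v):
    xd=(u-ci["cx"])/ci["fx"]; yd=(v-ci["cy"])/ci["fy"]
    x,y=xd,yd
    for _ in range(30):
        s=1+ci["k1"]*(x*x+y*y); x,y=xd/s,yd/s
    d=np.array(ci["rotation"]).reshape(3,3)@np.array([x,-y,-1]); return np.array(ci["position"]),d/np.linalg.norm(d)
def proj(ci,P):
    p=np.array(ci["rotation"]).reshape(3,3).T@(np.array(P)-np.array(ci["position"]))
    x,y=p[0]/-p[2],-p[1]/-p[2]; s=1+ci["k1"]*(x*x+y*y)
    return np.array([ci["fx"]*x*s+ci["cx"],ci["fy"]*y*s+ci["cy"]])
def atz(ci,u,v,z):
    o,d=ray(ci,u,v); return o+d*(z-o[2])/d[2]
def save(img,n): cv2.imwrite(f"pics/{n}.png",img[:,:,::-1])
E
python3 - <<'E'
from h import *
for n in("scene","side","wrist"):
    ci=camera_info(n); print(n,{k:np.round(v,4).tolist() for k,v in ci.items()}); save(camera(n),n+"0")
o=get_obs(); print(o["t"],o["eef_pos"],o["ee_rot"],o["wrist_force"],o["finger_gap"])
a=cv2.imread("pics/scene0.png");b=cv2.imread("pics/side0.png")
E
```

```text
scene {'fx': 373.5478, 'fy': 373.5478, 'cx': 324.4747, 'cy': 202.9585, 'k1': 0.0151, 'position': [0.9886, 0.303, 0.8921], 'rotation': [0.476, 0.1554, 0.2615, 0.8251]}
side {'fx': 467.3309, 'fy': 467.3309, 'cx': 315.4642, 'cy': 204.7047, 'k1': -0.1201, 'position': [0.0408, 0.8855, 1.1041], 'rotation': [-0.216, -0.0853, 0.3633, 0.9023]}
wrist {'fx': 296.906, 'fy': 296.906, 'cx': 314.8217, 'cy': 202.1483, 'k1': -0.0509, 'position': [0.1051, 0.5456, 0.3744], 'rotation': [0.8029, -0.1168, -0.0831, 0.5786]}
0.15 [0.17388349 0.52160903 0.24473264] [-9.80542997e-05  1.60205862e-01  9.87083481e-01 -5.23349685e-04] [ 0.77523053 -0.69483677 -0.85890664] 0.9922712342656054
```

View pics/scene0.png

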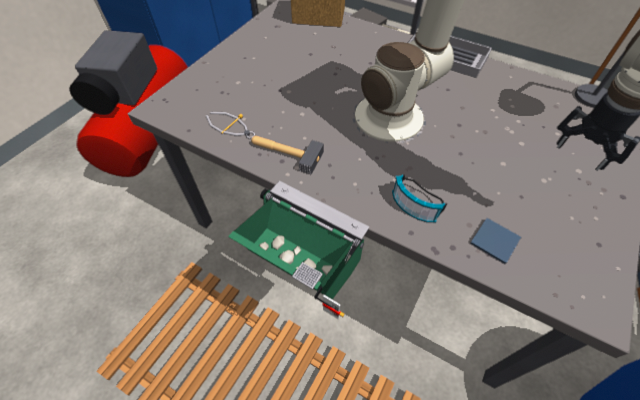

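View pics/side0.png

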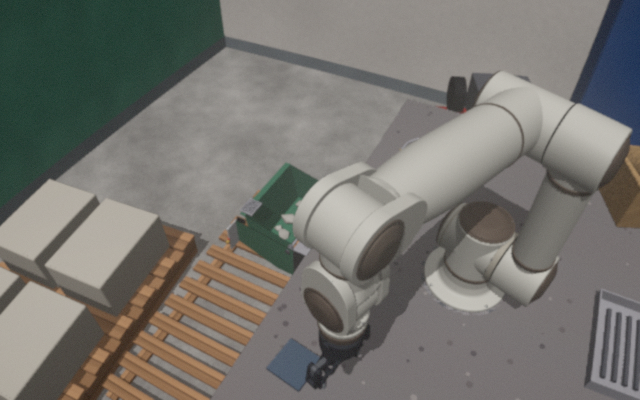

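Scene view: plate near (307,274), red band near (331,305), and the carrier apron from (275,190) to (365,235). In the side view the plate is near (249,208). The rotations are quaternions. I'll enlarge both areas.

```bash
sed -i 's/np.array(ci\["rotation"\]).reshape(3,3)/Rm(ci)/; 2a from scipy.spatial.transform import Rotation as Ro\ndef Rm(ci): return Ro.from_quat(np.array(ci["rotation"]),scalar_first=True).as_matrix()' h.py
python3 - <<'E'
import cv2,numpy as np
a=cv2.imread("pics/scene0.png")[175:325,225:385]; a=cv2.resize(a,None,fx=4,fy=4,interpolation=cv2.INTER_CUBIC)
b=cv2.imread("pics/side0.png")[155:275,215:335]; b=cv2.resize(b,None,fx=5,fy=5,interpolation=cv2.INTER_CUBIC)
cv2.imwrite("pics/a1.png",a);cv2.imwrite("pics/b1.png",b)
E
```

```text
(no output)
```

View pics/a1.png

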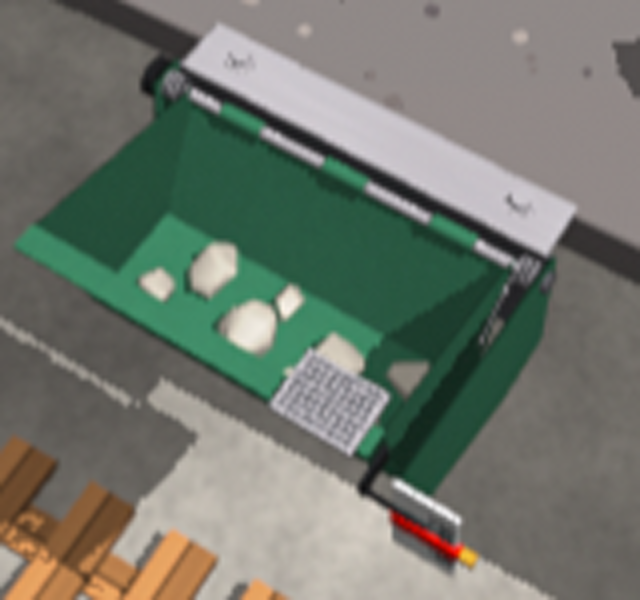

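View pics/b1.png

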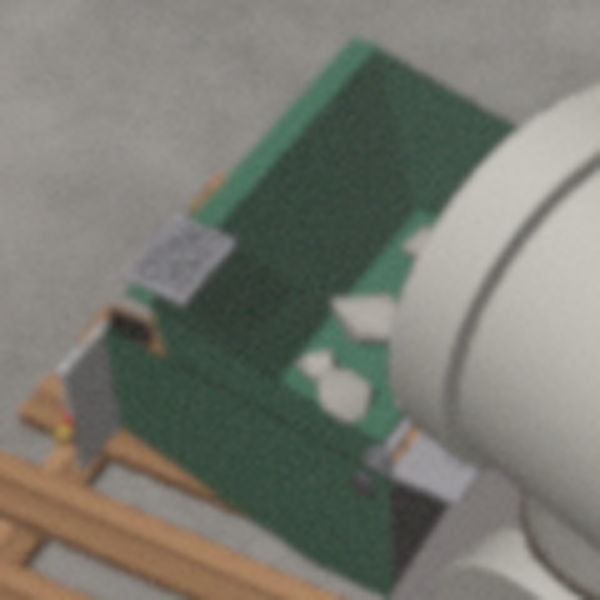

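Crops show: plate corners in scene crop at (313,349), (389,396), (352,455), (271,405), and in side crop at (235,240), (182,305), (127,275), (182,213). The red band's top edge runs (391,513)–(460,548), with the screw at its right end.

```bash
cat > fit.py <<'E'
from h import *
from scipy.optimize import least_squares
S=camera_info("scene");D=camera_info("side")
sc=lambda u,v:np.array([225+(u-1.5)/4,175+(v-1.5)/4])
sd=lambda u,v:np.array([215+(u-2)/5,155+(v-2)/5])
pl=[(165,70,47),(165,130,47),(211,130,47),(211,70,47)]
obs=[(S,sc(*q),p) for q,p in zip([(313,349),(389,396),(352,455),(271,405)],pl)]
obs+=[(D,sd(*q),p) for q,p in zip([(235,240),(182,305),(127,275),(182,213)],pl)]
obs+=[(S,sc(*q),p) for q,p in zip([(216,24),(578,207),(548,258),(180,68)],[(-42,-160,3),(-42,160,3),(4,160,3),(4,-160,3)])]
def W(p,c): # carrier mm->world
    x,y,a=c[:3]; z=c[3] if len(c)>3 else 0
    p=np.array(p)/1000; return np.array([x+np.cos(a)*p[0]-np.sin(a)*p[1],y+np.sin(a)*p[0]+np.cos(a)*p[1],p[2]+z])
f=lambda c:np.concatenate([proj(ci,W(p,c))-q for ci,q,p in obs])
E
python3 - <<'E'
from fit import *
r=least_squares(f,[.6,.1,0,0]); print(r.x,np.round(r.fun.reshape(-1,2),1).tolist())
c=least_squares(f,[.6,.1,0]).x; print(c.tolist(), np.round(W((188,100,47),c),4))
# triangulate plate centre freely
A=[];b=[]
for ci,q in ((S,sc(331,401)),(D,sd(181.5,258))):
    o,d=ray(ci,*q); M=np.eye(3)-np.outer(d,d); A.append(M); b.append(M@o)
print("tri",np.linalg.solve(sum(A),sum(b)))
for n,p in dict(tip=(215,181,14),scaleTL=(208,158,32),scaleTR=(208,204,32),hinge=(18,160,3)).items():
    s=proj(S,W(p,c));d=proj(D,W(p,c)); print(n,(s-[225,175])*4+1.5,(d-[215,155])*5+2)
def line(q,plane): # z on plane x=plane
    o,d=ray(S,*q); a=c[2]; ex=np.array([np.cos(a),np.sin(a),0]); o2=o-np.array([c[0],c[1],0])
    t=(plane/1000-o2@ex)/(d@ex); P=o2+t*d; ey=np.array([-ex[1],ex[0],0]); return np.round([P@ey*1000,P[2]*1000],1)
for nm,q in dict(redTL=(391,513),redTR=(460,548),redBL=(397,527),redBR=(457,560),scTL=(391,495),scTR=(460,531)).items(): print(nm,line(sc(*q),208),line(sc(*q),212))
E
```

```text
[ 4.81341525e-01 -1.50064490e-02 -3.15812650e-02 -8.20515083e-06] [[-0.9, -0.3], [0.5, -0.3], [-0.5, 0.1], [-0.9, 0.3], [0.6, 0.7], [0.5, 0.0], [-0.7, 0.7], [-0.9, 1.1], [-1.1, -0.8], [1.5, 0.8], [1.1, 0.2], [-1.2, -1.6]]
[0.4813435175391896, -0.015004343271434772, -0.03157766090947294] [0.6724 0.079  0.047 ]
tri [0.6723717  0.07966591 0.04929578]
tip [418.78728342 524.91394083] [ 76.86540013 365.44377275]
scaleTL [392.61269095 484.77598792] [104.03878128 325.91391247]
scaleTR [458.78046676 524.31882277] [ 60.19601209 375.21011365]
hinge [542.76434505 274.18941598] [367.45963828 474.42260179]
redTL [157.  -16.1] [159.5  -3.5]
redTR [206.6  -4.8] [208.3   7.6]
redBL [161.6 -34.2] [164.  -21.3]
redBR [205.5 -28.2] [207.3 -15.5]
scTL [156.9  14.1] [159.4  26.2]
scTR [205.3  22.7] [207.   34.7]
```

```bash
cat >> fit.py <<'E'
c=np.array([0.48134,-0.0150,-0.03158])
def tool(o=None):
    o=o or get_obs(); return np.array(o["eef_pos"]),Ro.from_quat(o["ee_rot"],scalar_first=True).as_matrix()
def toolyaw(y): # tool down, x axis at yaw y
    return np.array([[np.cos(y),np.sin(y),0],[np.sin(y),-np.cos(y),0],[0,0,-1.]])
E
python3 - <<'E'
from fit import *
p,R=tool(); w=camera_info("wrist"); tc=R.T@(np.array(w["position"])-p); Rc=R.T@Rm(w); print("cam in tool",tc,"look",-Rc[:,2],"right",Rc[:,0]); np.savez("cam",tc=tc,Rc=Rc)
def cand(P,y):
    T=toolyaw(y); q=Ro.from_matrix(T@Rc).as_quat(scalar_first=True); ci=dict(w,position=np.array(P)+T@tc,rotation=q)
    return [np.round(proj(ci,W(k,c))).tolist() for k in ((213,181,14),(210,181,-16),(208,181,-66),(188,100,47))]
for P,y in (([.70,.10,.12],0.),([.70,.12,.12],.2),([.70,.12,.12],.4),([.70,.1,.12],.8),([.672,.079,.061],0.),([.672,.079,.061],.5),([.672,.079,.061],.9)): print(P,y,cand(P,y))
print("target scale", W((210,181,14),c))
E
```

```text
cam in tool [ 0.07285112  0.00082053 -0.12978714] look [-2.83777796e-01 -5.39694324e-04  9.58889916e-01] right [-3.89854198e-04  9.99999824e-01  4.47457270e-04]
[0.7, 0.1, 0.12] 0.0 [[243.0, 206.0], [251.0, 199.0], [260.0, 189.0], [342.0, 254.0]]
[0.7, 0.12, 0.12] 0.2 [[267.0, 197.0], [272.0, 191.0], [278.0, 181.0], [360.0, 263.0]]
[0.7, 0.12, 0.12] 0.4 [[270.0, 188.0], [273.0, 183.0], [279.0, 174.0], [349.0, 270.0]]
[0.7, 0.1, 0.12] 0.8 [[262.0, 155.0], [265.0, 152.0], [272.0, 148.0], [307.0, 262.0]]
[0.672, 0.079, 0.061] 0.0 [[184.0, 191.0], [202.0, 184.0], [223.0, 174.0], [313.0, 256.0]]
[0.672, 0.079, 0.061] 0.5 [[216.0, 133.0], [228.0, 134.0], [244.0, 132.0], [314.0, 256.0]]
[0.672, 0.079, 0.061] 0.9 [[264.0, 101.0], [268.0, 106.0], [275.0, 109.0], [314.0, 256.0]]
target scale [0.69695032 0.15927905 0.014     ]
```

{"fn": "step_arm", "kwargs": {"slide": [[0, 0, 0], [0, 0, 0], [0, 0, 0], [0, 0, 0], [0, 0, 0]], "twist": [0.18, 0.18, 0.18, 0.18, 0.18], "gripper": [0, 0, 0, 0, 0]}}

```text
t: 0.78
eef_pos: [0.1739, 0.5217, 0.245]
ee_rot: [0.0, 0.576, 0.817, -0.0]
wrist_force: [-0.4, 1.1, -0.5]
finger_gap: 0.001
gripper_force: 0.0
```

{"fn": "step_arm", "kwargs": {"slide": [[-4, 2.2, 0.5], [-4, 2.2, 0.5], [-4, 2.2, 0.5], [-4, 2.2, 0.5], [-4, 2.2, 0.5]], "twist": [0, 0, 0, 0, 0], "gripper": [0, 0, 0, 0, 0]}}

```text
t: 1.4
eef_pos: [0.3466, 0.3703, 0.22]
ee_rot: [-0.0, 0.574, 0.819, -0.0]
wrist_force: [-0.1, -0.7, 0.5]
finger_gap: -0.002
gripper_force: 0.0
```

{"fn": "step_arm", "kwargs": {"slide": [[-4, 2.2, 0.5], [-4, 2.2, 0.5], [-4, 2.2, 0.5], [-4, 2.2, 0.5], [-4, 2.2, 0.5]], "twist": [0, 0, 0, 0, 0], "gripper": [0, 0, 0, 0, 0]}}

```text
t: 2.02
eef_pos: [0.5184, 0.2199, 0.1949]
ee_rot: [-0.0, 0.574, 0.819, -0.0]
wrist_force: [-0.6, 1.6, -0.0]
finger_gap: -0.0
gripper_force: 0.0
```

{"fn": "step_arm", "kwargs": {"slide": [[-4, 2.2, 0.5], [-4, 2.2, 0.5], [-4, 2.2, 0.5], [-4, 2.2, 0.5], [-4, 2.2, 0.5]], "twist": [0, 0, 0, 0, 0], "gripper": [0, 0, 0, 0, 0]}}

```text
t: 2.65
eef_pos: [0.6901, 0.0697, 0.1697]
ee_rot: [-0.0, 0.574, 0.819, -0.0]
wrist_force: [0.2, 1.1, 0.2]
finger_gap: -0.001
gripper_force: 0.0
```

{"fn": "step_arm", "kwargs": {"slide": [[0, 0, 0], [0, 0, 0], [0, 0, 0], [0, 0, 0], [0, 0, 0]], "twist": [0.18, 0.18, 0.18, 0.18, 0.18], "gripper": [0, 0, 0, 0, 0]}}

```text
t: 3.28
eef_pos: [0.6891, 0.0707, 0.1697]
ee_rot: [-0.0, 0.874, 0.485, -0.0]
wrist_force: [0.2, 0.2, -0.2]
finger_gap: 0.003
gripper_force: 0.0
```

{"fn": "step_arm", "kwargs": {"slide": [[0, 0, 0], [0, 0, 0], [0, 0, 0], [0, 0, 0], [0, 0, 0]], "twist": [0.18, 0.18, 0.18, 0.18, 0.18], "gripper": [0, 0, 0, 0, 0]}}

```text
t: 3.9
eef_pos: [0.6891, 0.0708, 0.1698]
ee_rot: [0.0, 0.998, 0.057, -0.0]
wrist_force: [-0.3, 0.6, -0.9]
finger_gap: -0.001
gripper_force: 0.0
```

{"fn": "step_arm", "kwargs": {"slide": [[-0.8, -0.5, 1.5], [-0.8, -0.5, 2], [0, 0, 2.5], [0, 0, 2], [0, 0, 0.5]], "twist": [0, 0, 0, 0.05, 0.06], "gripper": [0, 0, 0, 0, 0]}}

```text
t: 4.53
eef_pos: [0.6735, 0.0492, 0.0834]
ee_rot: [-0.011, 0.999, 0.032, -0.002]
wrist_force: [0.7, -0.4, -0.1]
finger_gap: 0.004
gripper_force: 0.0
```

Run:
```python
from fit import *
o=get_obs(); ci=camera_info("wrist"); im=camera("wrist"); save(im,"w1"); print(o["eef_pos"],o["joint_positions"])
for k in ((213,181,14),(210,181,-16),(208,158,32),(208,204,32),(208,204,-66))+((165,70,47),(165,130,47),(211,130,47),(211,70,47)): print(k,proj(ci,W(k,c)).round(1))
```

```text
[0.67350464 0.04919059 0.08340151] [0.06391449 0.38878965 0.22279946 1.40868211 0.02241053 3.14056601]
(213, 181, 14) [163.4 172.5]
(210, 181, -16) [182.6 168.9]
(208, 158, 32) [184.5 188.9]
(208, 204, 32) [115.6 182.1]
(208, 204, -66) [182.4 159.3]
(165, 70, 47) [314.3 274.1]
(165, 130, 47) [219.9 264.6]
(211, 130, 47) [219.9 194.8]
(211, 70, 47) [321.8 204.8]
```

View pics/w1.png

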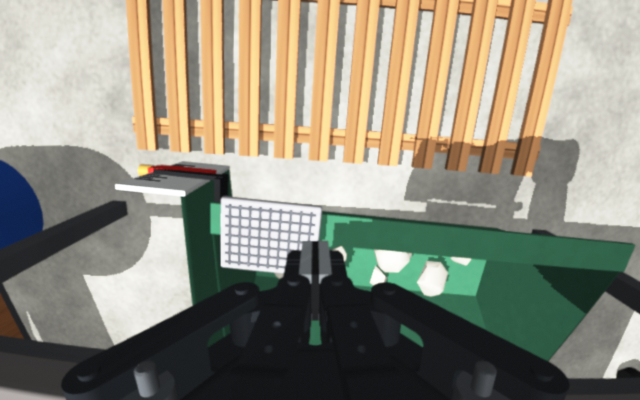

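The wrist view shows the plate at (222–321, 198–270), matching prediction within 3 px. The red band is at (150–225,170), with its screw at (143,170). Joint 6 has hit its end stop, so the hand sits at y=0.049 and I need to turn back.

{"fn": "step_arm", "kwargs": {"slide": [[0, 0, 0], [0, 0, 0], [0, 0, 0], [0, 0, 0], [0, 0, 0]], "twist": [-0.12, -0.12, -0.06, 0, 0], "gripper": [0, 0, 0, 0, 0]}}

```text
t: 5.2
eef_pos: [0.6746, 0.0492, 0.0858]
ee_rot: [-0.011, 0.983, 0.181, 0.001]
wrist_force: [-0.6, -0.6, -0.7]
finger_gap: -0.002
gripper_force: 0.0
```

```bash
cat > look.py <<'E'
import sys
from fit import *
def look(n,pts=((213,181,14),(210,181,-16),(208,158,32),(208,204,32),(208,204,-66),(208,158,-66)),sz=(100,75)):
    o=get_obs(); ci=camera_info("wrist"); im=camera("wrist"); np.savez("pics/"+n,**{k:np.array(v) for k,v in ci.items()},im=im)
    q=np.array([proj(ci,W(k,c)) for k in pts]); m=q.mean(0); x0,y0=int(m[0]-sz[0]/2),int(m[1]-sz[1]/2)
    x0,y0=max(x0,0),max(y0,0)
    cv2.imwrite("pics/"+n+".png",cv2.resize(im[y0:y0+sz[1],x0:x0+sz[0],::-1],None,fx=8,fy=8,interpolation=cv2.INTER_CUBIC))
    print(o["t"],o["eef_pos"].round(4),o["wrist_force"].round(1),"yaw",np.arctan2(*tool(o)[1][1::-1,0]),"crop",x0,y0)
    for k,v in zip(pts,q): print(k,v.round(1),((v-[x0,y0])*8+3.5).round(0))
E
python3 -c "
from look import *
look('w2'); print(get_obs()['joint_positions'])"
```

```text
5.2 [0.6746 0.0492 0.0858] [-0.6 -0.6 -0.7] yaw 0.3636037551271799 crop 140 96
(213, 181, 14) [180.1 130.6] [324. 280.]
(210, 181, -16) [196.6 132.4] [456. 295.]
(208, 158, 32) [199.5 153.6] [479. 464.]
(208, 204, 32) [130.4 125.5] [-73. 240.]
(208, 204, -66) [194.3 122.2] [438. 213.]
(208, 158, -66) [240.3 141.1] [806. 364.]
[0.06415405 0.38741368 0.22538028 1.40921078 0.0219674  2.8416795 ]
```

View pics/w2.png

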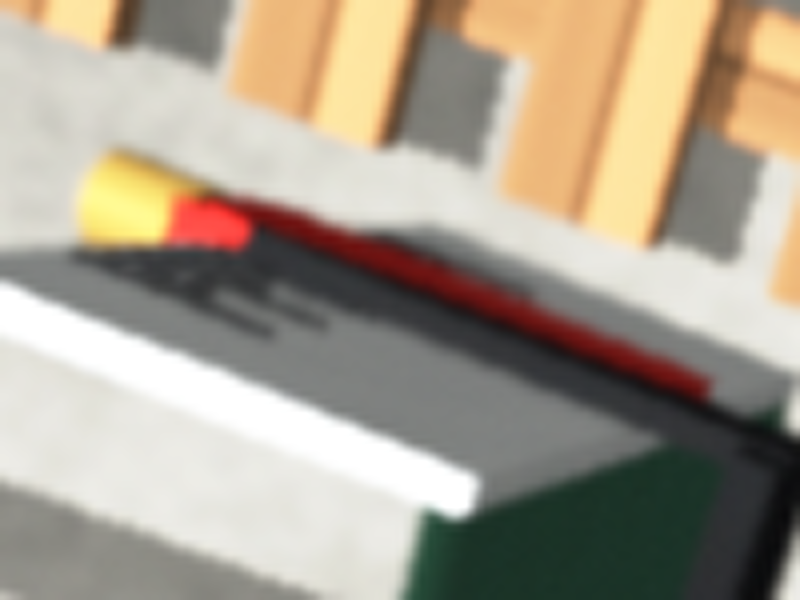

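The crop shows the scale's top-right corner at (480,475), with the band's right end at about (713,378), its left end at about (250,200), and the brass screw at (140,200). I'll compare these with the model.

Run:
```python
from look import *
d=np.load("pics/w2.npz"); ci={k:d[k] for k in d.files if k!="im"}
P=lambda k:((proj(ci,W(k,c))-[140,96])*8+3.5).round(0).tolist()
print("per mm x,y,z at mark",*[np.array(P(np.array((210,181,-16))+10*e))/10-np.array(P((210,181,-16)))/10 for e in np.eye(3)])
for x in (208,212):
  for z in (0,-8,-16,-24,-32,-40): print(x,z,"y158",P((x,158,z)),"y204",P((x,204,z)))
print("tip",[P((215,y,14)) for y in (158,170,181,190,204)])
print("ticks",[[P((208,y,z)) for y in (158,204)] for z in (14,9,4)])
# colour profile across band at several columns of crop: classify in source pixels
im=d["im"][96:171,140:240].astype(int)
for xx in (28,40,50,60,70,80,86,90,94): print(xx,[tuple(im[y,xx]) for y in range(22+int((xx-28)*.35),22+int((xx-28)*.35)+13)])
```

```text
per mm x,y,z at mark [ 3.  -9.9] [-9.7 -4. ] [-4.3  0.5]
208 0 y158 [617.0, 422.0] y204 [141.0, 228.0]
208 -8 y158 [645.0, 413.0] y204 [186.0, 225.0]
208 -16 y158 [672.0, 405.0] y204 [228.0, 223.0]
208 -24 y158 [697.0, 397.0] y204 [267.0, 221.0]
208 -32 y158 [720.0, 390.0] y204 [304.0, 219.0]
208 -40 y158 [742.0, 383.0] y204 [339.0, 218.0]
212 0 y158 [630.0, 381.0] y204 [153.0, 186.0]
212 -8 y158 [658.0, 373.0] y204 [197.0, 185.0]
212 -16 y158 [685.0, 366.0] y204 [239.0, 184.0]
212 -24 y158 [709.0, 360.0] y204 [278.0, 183.0]
212 -32 y158 [732.0, 354.0] y204 [314.0, 182.0]
212 -40 y158 [754.0, 348.0] y204 [349.0, 182.0]
tip [[586.0, 362.0], [453.0, 307.0], [331.0, 258.0], [231.0, 217.0], [75.0, 153.0]]
ticks [[[562.0, 439.0], [55.0, 232.0]], [[582.0, 432.0], [87.0, 231.0]], [[602.0, 426.0], [118.0, 229.0]]]
28 [(np.int64(216), np.int64(214), np.int64(204)), (np.int64(190), np.int64(182), np.int64(167)), (np.int64(147), np.int64(109), np.int64(96)), (np.int64(145), np.int64(47), np.int64(41)), (np.int64(225), np.int64(44), np.int64(41)), (np.int64(254), np.int64(69), np.int64(63)), (np
[... 4311 characters left out ...]
8), np.int64(40)), (np.int64(47), np.int64(49), np.int64(51)), (np.int64(49), np.int64(51), np.int64(54))]
94 [(np.int64(139), np.int64(141), np.int64(138)), (np.int64(125), np.int64(128), np.int64(126)), (np.int64(123), np.int64(126), np.int64(124)), (np.int64(120), np.int64(122), np.int64(120)), (np.int64(113), np.int64(115), np.int64(114)), (np.int64(104), np.int64(107), np.int64(106)), (np.int64(74), np.int64(83), np.int64(79)), (np.int64(38), np.int64(47), np.int64(42)), (np.int64(18), np.int64(21), np.int64(21)), (np.int64(21), np.int64(22), np.int64(23)), (np.int64(29), np.int64(29), np.int64(31)), (np.int64(23), np.int64(24), np.int64(26)), (np.int64(30), np.int64(30), np.int64(32))]
```

Model and picture agree: the band runs from z ≈ -6 to ≈ -24 mm, so its middle is about -15 mm, roughly 29 mm below the resting pointer. I'll move over the plate and come down close to it.

{"fn": "step_arm", "kwargs": {"slide": [[0.5, -1.4, 0], [0.6, -1.4, 0.5], [0, 0, 0.8], [0, 0, 0.5], [0, 0, 0]], "twist": [0, 0, 0, 0, 0], "gripper": [0, 0, 0, 0, 0]}}

```text
t: 5.88
eef_pos: [0.6742, 0.0797, 0.067]
ee_rot: [-0.011, 0.983, 0.182, 0.0]
wrist_force: [0.0, -0.8, -0.8]
finger_gap: 0.001
gripper_force: 0.0
```

```bash
python3 -c "
from look import *
look('w3',sz=(100,70))
ci=camera_info('wrist');im=np.load('pics/w3.npz')['im']
"
```

```text
5.875 [0.6742 0.0797 0.067 ] [ 0.  -0.8 -0.8] yaw 0.36507755140818465 crop 170 115
(213, 181, 14) [213.2 148.4] [349. 271.]
(210, 181, -16) [226.5 147.9] [456. 267.]
(208, 158, 32) [237.6 175.5] [544. 488.]
(208, 204, 32) [161.3 144.4] [-66. 239.]
(208, 204, -66) [218.7 134. ] [393. 156.]
(208, 158, -66) [267.5 154.2] [784. 317.]
```

View pics/w3.png

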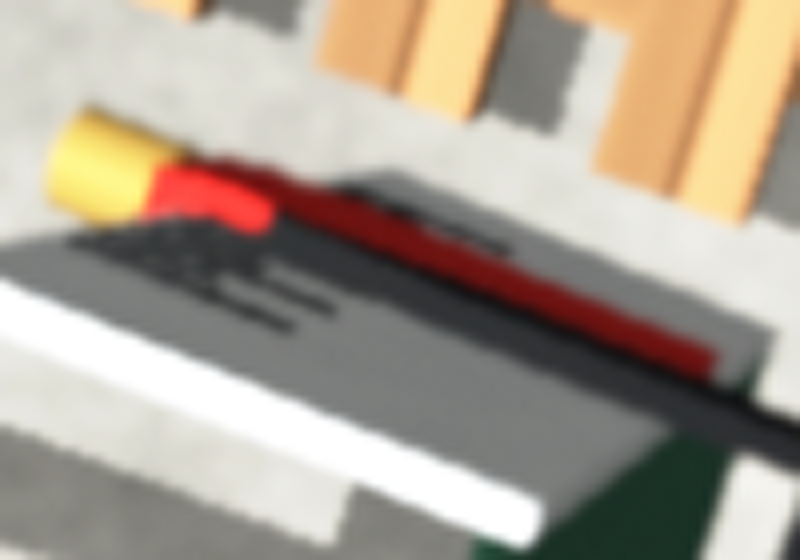

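Run:
```python
from look import *
d=np.load("pics/w3.npz"); ci={k:d[k] for k in d.files if k!="im"}
px=lambda k,cc:(proj(ci,W(k,cc))-[170,115])*8+3.5
# local refit: x,y offset of carrier, band mid z, thickness
obs=[((208,158,32),(545,497)),((208,158,-66),(775,325)),((208,204,-66),(395,172))]
def g(v):
    cc=c+[v[0],v[1],0]; z,t=v[2]*1000,v[3]*1000
    r=[px(k,cc)-q for k,q in obs]
    r+=[px((208,158,z-8),cc)-(712,378),px((208+t,158,z-8),cc)-(720,350),px((208,204,z+8),cc)-(145,220),px((208+t,204,z+8),cc)-(152,167)]
    return np.concatenate(r)
r=least_squares(g,[0,0,-.015,.003],x_scale=.001); print((r.x*1000).round(1),r.fun.reshape(-1,2).round(0).tolist())
cc=c+[r.x[0],r.x[1],0]
for x in (211,213,215): print(x,[px((x,y,14),cc).round(0).tolist() for y in (181,185,188)])
```

```text
[ -0.8  -0.4 -11.    4. ] [[2.0, 3.0], [10.0, 0.0], [-0.0, -8.0], [-16.0, 12.0], [-9.0, 0.0], [4.0, -9.0], [10.0, -1.0]]
211 [[344.0, 307.0], [296.0, 287.0], [260.0, 272.0]]
213 [[352.0, 283.0], [303.0, 263.0], [267.0, 248.0]]
215 [[360.0, 259.0], [311.0, 239.0], [274.0, 224.0]]
```

{"fn": "step_arm", "kwargs": {"slide": [[0, 0, 0.2], [0, 0, 0.2], [0, 0, 0.2], [0, 0, 0.2], [0.05, 0.02, 0.2]], "twist": [0, 0, 0, 0, 0], "gripper": [0, 0, 0, 0, 0]}}

```text
t: 6.55
eef_pos: [0.6754, 0.08, 0.0587]
ee_rot: [-0.011, 0.983, 0.182, 0.001]
wrist_force: [-1.6, -1.1, 6.7]
finger_gap: -0.001
gripper_force: 3.0
```

{"fn": "step_arm", "kwargs": {"slide": [[0.05, 0.02, 0.2], [0.05, 0.02, 0.2], [0.05, 0.02, 0.2], [0.05, 0.02, 0.2], [0.05, 0.02, 0.2]], "twist": [0, 0, 0, 0, 0], "gripper": [0, 0, 0, 0, 0]}}

```text
t: 7.18
eef_pos: [0.6781, 0.08, 0.049]
ee_rot: [-0.011, 0.983, 0.182, 0.001]
wrist_force: [-2.8, -2.4, 7.5]
finger_gap: -0.0
gripper_force: 3.8
```

{"fn": "step_arm", "kwargs": {"slide": [[0.05, 0.02, 0.2], [0.05, 0.02, 0.2], [0.05, 0.02, 0.2], [0.05, 0.02, 0.2], [0, 0, 0]], "twist": [0, 0, 0, 0, 0], "gripper": [0, 0, 0, 0, 0]}}

```text
t: 7.8
eef_pos: [0.6799, 0.08, 0.0409]
ee_rot: [-0.011, 0.983, 0.181, 0.001]
wrist_force: [-3.2, -2.6, 8.1]
finger_gap: 0.003
gripper_force: 3.8
```

```bash
python3 -c "
from look import *
look('w4',sz=(100,70))
"
```

```text
7.8 [0.6799 0.08   0.0409] [-3.2 -2.6  8.1] yaw 0.3649687286164463 crop 154 130
(213, 181, 14) [194.1 163.8] [324. 274.]
(210, 181, -16) [211.9 160.9] [467. 251.]
(208, 158, 32) [220.5 196.8] [536. 538.]
(208, 204, 32) [131.8 161. ] [-174.  252.]
(208, 204, -66) [206.1 143.1] [421. 109.]
(208, 158, -66) [259.9 165.2] [850. 285.]
```

View pics/w4.png

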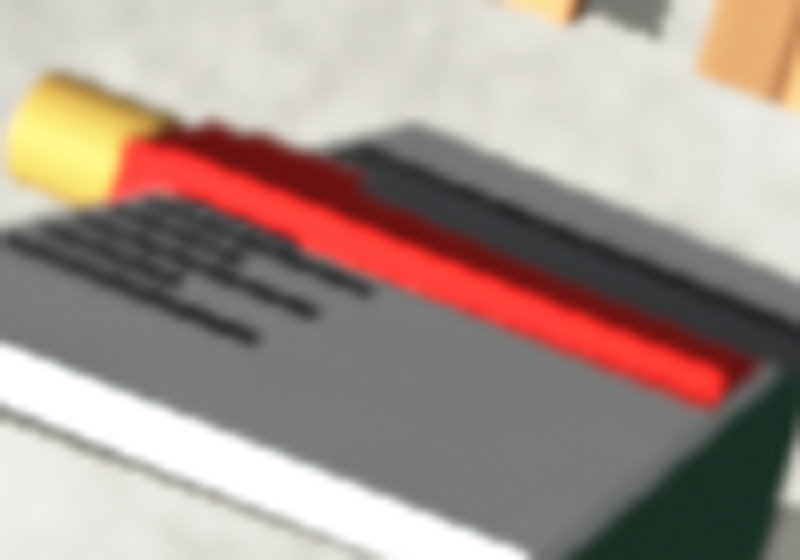

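```bash
cat > m.py <<'E'
from look import *
d=np.load("pics/w4.npz"); ci={k:d[k] for k in d.files if k!="im"}
px=lambda k,cc:(proj(ci,W(k,cc))-[154,130])*8+3.5
def g(v):
    cc=c+[v[0],v[1],0]; zt,t=v[2]*1000,v[3]*1000
    r=[px((208,158,32),cc)-(530,553),px((208,158,zt),cc)-(712,410),px((208+t,158,zt),cc)-(727,378),px((208,204,zt),cc)-(112,195),px((208+t,204,zt),cc)-(125,140)]
    return np.concatenate(r)
r=least_squares(g,[0,0,-.015,.003],x_scale=.001); print((r.x*1000).round(1),r.fun.reshape(-1,2).round(0).tolist())
cc=c+[r.x[0],r.x[1],0]
print("ticks y184",[(z,px((208,184,z),cc).round(0).tolist()) for z in (14,9,4,-1,-6,-11)])
def tip(th,y,dx=0,dz=0):
    a=(197+dx,20+dz); return (18+a[0]*np.cos(th)+a[1]*np.sin(th),y,-6+a[1]*np.cos(th)-a[0]*np.sin(th))
for th in (.1,.12,.14,.16): print(th,[round(v,1) for v in tip(th,0)],[px(tip(th,y),cc).round(0).tolist() for y in (158,181,185,188)])
E
python3 m.py
```

```text
[-0.5 -0.5 -4.3  4. ] [[11.0, -5.0], [-18.0, 12.0], [-16.0, -3.0], [10.0, -5.0], [11.0, 1.0]]
ticks y184 [(14, [267.0, 335.0]), (9, [298.0, 322.0]), (4, [327.0, 310.0]), (-1, [354.0, 298.0]), (-6, [380.0, 288.0]), (-11, [405.0, 277.0])]
0.1 [np.float64(216.0), 0, np.float64(-5.8)] [[733.0, 323.0], [447.0, 206.0], [397.0, 185.0], [360.0, 170.0]]
0.12 [np.float64(216.0), 0, np.float64(-9.7)] [[746.0, 314.0], [466.0, 200.0], [417.0, 180.0], [380.0, 165.0]]
0.14 [np.float64(215.9), 0, np.float64(-13.7)] [[757.0, 307.0], [483.0, 195.0], [435.0, 175.0], [399.0, 160.0]]
0.16 [np.float64(215.7), 0, np.float64(-17.6)] [[768.0, 301.0], [499.0, 191.0], [452.0, 172.0], [417.0, 157.0]]
```

```bash
cat >> m.py <<'E'
im=d["im"].astype(float)
red=im[:,:,0]-im[:,:,1]
print("edges: crop x, lower red edge y, model y of z=-6,-11,-16 lines at that x")
def liney(z,x,X=208):
    a=px((X,158,z),cc);b=px((X,204,z),cc); return a[1]+(x-a[0])*(b[1]-a[1])/(b[0]-a[0])
for u in (30,36,42,48,54,60,66,72,78,84):
    col=red[130:200,154+u]; n=np.argmax(col); h=col[n]/2; m=n+np.argmax(col[n:]<h)
    e=m-1+(col[m-1]-h)/(col[m-1]-col[m]); x=u*8+3.5
    print(x,round(e*8+3.5),[round(liney(z,x)) for z in (14,-6,-11,-16)])
for u in (20,26,30,36,42): print(u*8+3.5,im[150:176,154+u,1].round().astype(int).tolist(), "row0->",(150-130)*8+3.5)
E
python3 m.py|sed -n '/edges/,$p'
```

```text
edges: crop x, lower red edge y, model y of z=-6,-11,-16 lines at that x
243.5 218 [325, 232, 212, 193]
291.5 239 [344, 252, 231, 212]
339.5 263 [364, 271, 251, 232]
387.5 281 [383, 290, 270, 251]
435.5 301 [402, 310, 290, 271]
483.5 319 [422, 329, 309, 290]
531.5 337 [441, 349, 329, 310]
579.5 357 [461, 368, 348, 329]
627.5 376 [480, 388, 368, 349]
675.5 396 [499, 407, 387, 368]
163.5 [67, 69, 77, 95, 99, 76, 69, 73, 68, 81, 80, 67, 81, 79, 62, 70, 75, 57, 73, 109, 122, 125, 124, 124, 124, 124] row0-> 163.5
211.5 [36, 57, 68, 68, 58, 56, 73, 65, 59, 72, 67, 74, 85, 63, 69, 103, 120, 121, 110, 71, 55, 90, 117, 122, 125, 125] row0-> 163.5
243.5 [19, 27, 46, 63, 69, 65, 51, 60, 78, 61, 60, 73, 85, 103, 93, 66, 88, 115, 123, 118, 95, 59, 69, 107, 121, 122] row0-> 163.5
291.5 [20, 18, 19, 20, 35, 56, 67, 68, 59, 49, 58, 61, 55, 82, 112, 120, 107, 66, 64, 101, 121, 123, 123, 124, 123, 122] row0-> 163.5
339.5 [55, 36, 22, 18, 18, 18, 26, 44, 63, 68, 69, 71, 82, 88, 61, 67, 108, 121, 123, 123, 122, 123, 123, 122, 124, 123] row0-> 163.5
```

Scale ticks place the band's top edge at z ≈ -10.5 mm, so its middle is about -18 mm. From the TCP height the pointer is now at about -10 mm. I'll press 6 mm more.

{"fn": "step_arm", "kwargs": {"slide": [[0.05, 0.02, 0.2], [0.05, 0.02, 0.2], [0.05, 0.02, 0.2], [0, 0, 0], [0, 0, 0]], "twist": [0, 0, 0, 0, 0], "gripper": [0, 0, 0, 0, 0]}}

```text
t: 8.48
eef_pos: [0.6816, 0.0802, 0.0352]
ee_rot: [-0.011, 0.983, 0.182, 0.001]
wrist_force: [-4.1, -2.6, 9.5]
finger_gap: -0.001
gripper_force: 4.3
```

Run:
```python
from look import *
save(camera("scene"),"s5"); save(camera("side"),"d5")
look('w5',sz=(100,64))
s=cv2.imread("pics/s5.png")[290:325,310:350]; e=cv2.imread("pics/scene0.png")[290:325,310:350]
a=cv2.imread("pics/w5.png")[:500]
t=np.hstack([cv2.resize(i,(400,100*35//10),interpolation=cv2.INTER_CUBIC)[:,:400] for i in (e,s)])
cv2.imwrite("pics/c5.png",np.vstack([cv2.resize(a,(800,500))[60:310],t])) ; print(t.shape)
```

```text
8.575 [0.6816 0.0802 0.0353] [-4.6 -2.7 10.1] yaw 0.3650885341549592 crop 149 137
(213, 181, 14) [189.4 168.5] [326. 256.]
(210, 181, -16) [208.4 164.8] [479. 226.]
(208, 158, 32) [216.2 203.1] [541. 533.]
(208, 204, 32) [124.4 166.2] [-194.  237.]
(208, 204, -66) [203.2 145.9] [437.  75.]
(208, 158, -66) [258.1 168.4] [876. 254.]
(350, 800, 3)
```

View pics/c5.png

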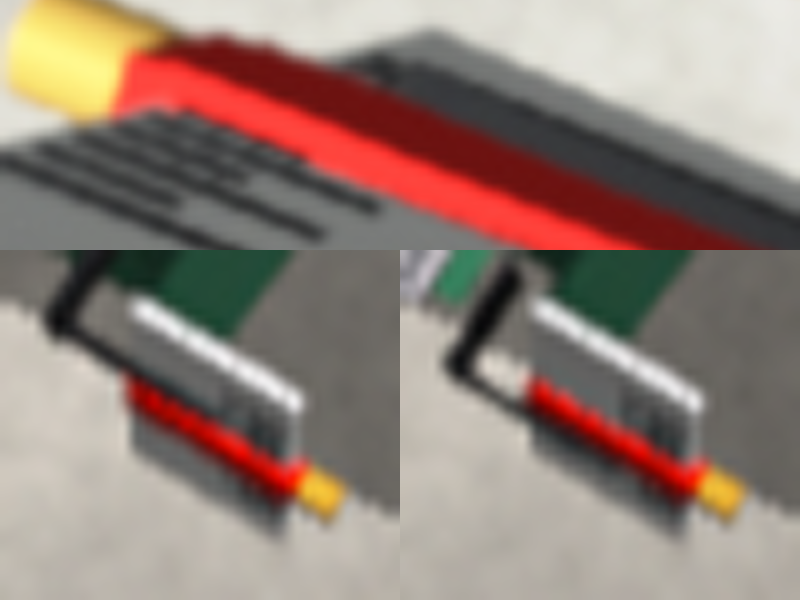

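```bash
cat > m5.py <<'E'
from look import *
from scipy.optimize import brentq
d=np.load("pics/w5.npz"); ci={k:d[k] for k in d.files if k!="im"}
cc=c+[-.0008,-.0005,0]
def tip(th,y,dx=0,dz=0):
    a=(197+dx,20+dz); return (18+a[0]*np.cos(th)+a[1]*np.sin(th),y,-6+a[1]*np.cos(th)-a[0]*np.sin(th))
px=lambda k:((proj(ci,W(k,cc))-[149,137])*8+3.5).round(0).tolist()
ps=lambda k:((proj(S,W(k,cc))-[310,290])*10+4.5+[0,250]).round(0).tolist()
for th in (0,.1,.13,.16,.19): print(th,round(tip(th,0)[2],1),"wrist y188",px(tip(th,188)),"y170",px(tip(th,170)),"scene y160,188",ps(tip(th,160)),ps(tip(th,188)))
for z in (-12,-18): print("band",z,"scene front top/bot y158,y204",[ps((212,y,z+s)) for y in (158,204) for s in (8,-8)],"wrist y188 mid,bot",px((212,188,z)),px((212,188,z-8)))
print("scale scene",[ps((208,y,z)) for y in(158,204) for z in (32,-66)])
im=d["im"]
for n in range(146,162,1): print(n,(n-137)*8+3.5,im[n,149+36:149+60,0].tolist())
E
python3 m5.py
```

```text
0 14.0 wrist y188 [238.0, 201.0] y170 [497.0, 306.0] scene y160,188 [124.0, 365.0] [222.0, 424.0]
0.1 -5.8 wrist y188 [366.0, 148.0] y170 [597.0, 243.0] scene y160,188 [121.0, 397.0] [218.0, 456.0]
0.13 -11.7 wrist y188 [398.0, 139.0] y170 [621.0, 231.0] scene y160,188 [121.0, 406.0] [218.0, 464.0]
0.16 -17.6 wrist y188 [427.0, 133.0] y170 [643.0, 222.0] scene y160,188 [122.0, 413.0] [218.0, 472.0]
0.19 -23.6 wrist y188 [453.0, 129.0] y170 [664.0, 215.0] scene y160,188 [123.0, 420.0] [218.0, 478.0]
band -12 scene front top/bot y158,y204 [[123.0, 377.0], [123.0, 400.0], [283.0, 474.0], [281.0, 496.0]] wrist y188 mid,bot [384.0, 187.0] [425.0, 173.0]
band -18 scene front top/bot y158,y204 [[123.0, 386.0], [123.0, 409.0], [282.0, 482.0], [280.0, 504.0]] wrist y188 mid,bot [415.0, 176.0] [453.0, 163.0]
scale scene [[132.0, 309.0], [131.0, 451.0], [297.0, 408.0], [282.0, 544.0]]
146 75.5 [222, 221, 221, 219, 219, 222, 224, 226, 227, 227, 227, 228, 228, 228, 227, 225, 223, 219, 220, 221, 222, 223, 224, 224]
147 83.5 [222, 224, 224, 223, 222, 224, 226, 227, 227, 226, 226, 226, 226, 225, 222
[... 1083 characters left out ...]
8, 109, 109, 106, 100, 96, 90, 78, 68, 61, 59, 57, 56, 56, 56, 55, 54]
157 163.5 [158, 130, 114, 110, 108, 109, 108, 109, 109, 109, 108, 108, 107, 104, 98, 89, 79, 69, 62, 59, 57, 57, 57, 58]
158 171.5 [238, 204, 162, 129, 115, 112, 109, 108, 108, 109, 108, 109, 109, 107, 106, 104, 100, 91, 82, 71, 63, 59, 58, 58]
159 179.5 [253, 250, 238, 211, 182, 155, 127, 113, 109, 109, 108, 109, 109, 109, 109, 108, 106, 106, 101, 93, 81, 72, 65, 61]
160 187.5 [254, 254, 253, 252, 249, 236, 201, 158, 127, 114, 111, 108, 108, 109, 109, 109, 108, 108, 108, 106, 102, 97, 88, 78]
161 195.5 [254, 254, 254, 254, 254, 253, 250, 236, 201, 164, 140, 123, 113, 109, 108, 109, 109, 108, 108, 108, 109, 107, 104, 100]
```

Scene panels: at rest the needle is above the band. Pressed, it crosses the band, and the panel matches the model for tilt ≈ 0.155 (pointer ≈ -16 mm, band middle ≈ -18 mm). I'll press 1 mm more, then hold.

{"fn": "step_arm", "kwargs": {"slide": [[0, 0, 0.1], [0, 0, 0], [0, 0, 0], [0, 0, 0], [0, 0, 0]], "twist": [0, 0, 0, 0, 0], "gripper": [0, 0, 0, 0, 0]}}

```text
t: 9.25
eef_pos: [0.6817, 0.0802, 0.0344]
ee_rot: [-0.011, 0.983, 0.182, 0.001]
wrist_force: [-4.2, -2.4, 9.1]
finger_gap: -0.0
gripper_force: 4.4
```

{"fn": "step_arm", "kwargs": {"slide": [[0, 0, 0], [0, 0, 0], [0, 0, 0], [0, 0, 0], [0, 0, 0]], "twist": [0, 0, 0, 0, 0], "gripper": [0, 0, 0, 0, 0]}}

```text
t: 9.88
eef_pos: [0.6817, 0.0802, 0.0344]
ee_rot: [-0.011, 0.983, 0.182, 0.001]
wrist_force: [-3.7, -2.3, 9.8]
finger_gap: -0.003
gripper_force: 4.4
```

{"fn": "step_arm", "kwargs": {"slide": [[0, 0, 0], [0, 0, 0], [0, 0, 0], [0, 0, 0], [0, 0, 0]], "twist": [0, 0, 0, 0, 0], "gripper": [0, 0, 0, 0, 0]}}

```text
t: 10.5
eef_pos: [0.6817, 0.0802, 0.0343]
ee_rot: [-0.011, 0.983, 0.182, 0.001]
wrist_force: [-3.5, -1.9, 10.1]
finger_gap: 0.003
gripper_force: 4.4
```

{"fn": "step_arm", "kwargs": {"slide": [[-0.05, -0.02, -0.3], [-0.05, -0.02, -0.4], [-0.05, -0.02, -0.5], [-0.05, -0.02, -0.5], [-0.05, -0.02, -0.5]], "twist": [0, 0, 0, 0, 0], "gripper": [0, 0, 0, 0, 0]}}

```text
t: 11.12
eef_pos: [0.6787, 0.0802, 0.0555]
ee_rot: [-0.011, 0.983, 0.182, 0.001]
wrist_force: [-2.6, 0.3, 3.2]
finger_gap: 0.002
gripper_force: 1.8
```

{"fn": "step_arm", "kwargs": {"slide": [[0, 0, -0.5], [0, 0, -1], [0, 0, -2], [0, 0, -3], [0, 0, -4]], "twist": [0, 0, 0, 0, 0], "gripper": [0, 0, 0, 0, 0]}}

```text
t: 11.75
eef_pos: [0.6789, 0.0777, 0.1612]
ee_rot: [-0.011, 0.983, 0.182, 0.0]
wrist_force: [-0.4, -0.5, 0.3]
finger_gap: 0.001
gripper_force: 0.0
```

{"fn": "step_arm", "kwargs": {"slide": [[-4, 0, 0], [-4, 0, 0], [-4, 0, 0], [0, 0, 0], [0, 0, 0]], "twist": [0, 0, 0, 0, 0], "gripper": [0, 0, 0, 0, 0]}}

```text
t: 12.38
eef_pos: [0.5678, 0.035, 0.1605]
ee_rot: [-0.011, 0.983, 0.182, 0.002]
wrist_force: [0.2, -0.3, 0.5]
finger_gap: 0.0
gripper_force: 0.0
```

Run:
```python
from fit import *
s=camera("scene"); save(s,"s9"); a=cv2.imread("pics/scene0.png")[170:330,220:400]; b=cv2.imread("pics/s9.png")[170:330,220:400]
cv2.imwrite("pics/c9.png",np.hstack([cv2.resize(i,None,fx=2.2,fy=2.2,interpolation=cv2.INTER_CUBIC) for i in (a,b)]))
o=get_obs(); print(o["t"],o["eef_pos"],o["wrist_force"])
```

```text
12.425 [0.56798921 0.03515834 0.16006188] [-0.65776117 -0.07103771 -0.35785296]
```

View pics/c9.png

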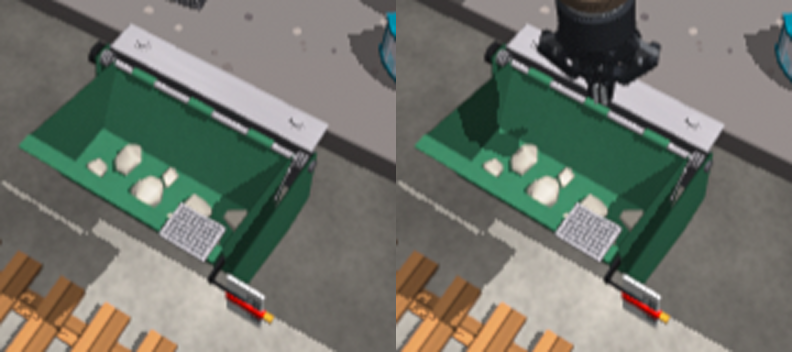

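The bin is fully back up: plate, pointer and red band sit where they did in the first picture. The hand is clear, so I'll hand in.

```bash
python3 -c "
from plant import *
print(finish_job())"
```

```text
the job is handed in; nothing more can be done
None
```

I pressed the thumb plate until the pointer stood on the red mark (about 17 mm below bench-top height by my estimate, band middle about 18 mm below), held it about 2 s, then let the bin come fully back up; the hand is clear, the red index looks unmoved, and the job is handed in at about 12.4 s.

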